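Start up the leather edge burnisher

TASK

Get the edge burnisher running: switch on the power strip with its red rocker, then switch on the dust extractor with its white wireless paddle switch where it lies on the desk, and only then press the green start button on the machine and let it spring back up. Just press each control fully over or home with the fingertips: pick nothing up, do not push the paddle switch or the other things on the desk about, and leave the red stop button and the speed knob alone.

Things in the scene. Friction and masses are not known exactly. Their poses are not given: they have to be found in the camera images.
- strip: white power strip, 300 x 62 x 42 mm, screwed to the desk; origin under its centre, x axis along its length. The rocker sits at its -x end, 105 mm from the centre, in a black bezel 38 x 31 mm whose top is 44 mm above the desk; four round grey sockets follow towards +x, with a black charger (top 76 mm above the desk) in the last
- mains_press (a point): the spot to press on the strip's red rocker: top face of its raised half (the -x half, with a short white bar), 11 mm from the pivot, 51 mm above the desk when off; axes as the strip's then. The rocker is 32 mm long (along the strip) and 24 mm wide, pivoted across its middle; the raised half climbs 0.35 rad to its end (53 mm), the other half lies level (47.5 mm)
- mains (a joint): the strip's rocker: 0 off, 0.35 rad fully on. Pressing the raised half down about 4 mm at the marked spot, with about 3 N, turns it over until that half lies level (47.5 mm above the desk); it stays where it is left. On beyond 0.24
- remote: the extractor's wireless switch, a loose white box 95 x 50 x 16 mm (about 0.12 kg, rubber underside) lying flat at any yaw; origin under its centre, x along its length. It lies in one of three spots in front of the machine, the cup and the paint jar in the other two
- paddle_press (a point): the spot to press on that switch's light-grey paddle: top face of its raised half (the -x half, with a short green bar), 23 mm from the pivot, 24 mm above the desk when off; axes as the box's then. The paddle is 66 x 34 mm, pivoted across its middle; the raised half climbs 0.17 rad to its end (26 mm), the other half lies level (20.5 mm)
- paddle (a joint): the paddle: 0 off, 0.17 rad fully on. Pressing the raised half down about 4 mm at the marked spot, with about 3 N, turns it over until that half lies level (20.5 mm above the desk); it stays where it is left. On beyond 0.115
- burnisher: edge burnisher, fixed: grey plinth, green motor and grooved wooden spindle along y, white extractor box behind the spindle. Origin under its centre; footprint x -153 to +266, y -120 to +235 mm. The console (x -152 to -10 mm) slopes down 12 degrees towards -x; the motor begins at x +41 mm, 130 mm behind the start button. Heights: motor 157, extractor 221 mm
- start_top (a point): centre of the top face of the green start button in the middle of the console: 30 mm diameter, 14 mm above the console's face (58 mm above the desk), in an aluminium collar 40 mm across and 5 mm high. Its z axis is the button's axis, outwards, leaning 12 degrees from vertical towards the machine's -x; pressed along -z
- start (a joint): how far the start button is pressed: 0 up, 0.006 m fully down; springs back; 1.6 N to start moving, 4.5 N fully down. It counts as pressed beyond 0.004 m
- stop_top (a point): centre of the top of the red mushroom stop button, 40 mm diameter, 24 mm above the console's face, 75 mm from the start button towards the machine's -y. Leave alone
- stop (a joint): how far the stop button is pressed: 0 up, 0.005 m fully down
- speed_mark (a point): end of the white mark on the rim of the black speed knob (36 mm diameter, 22 mm high, 77 mm from the start button towards the machine's +y; this point is 14.5 mm from its axis and turns with it). Leave alone
- cup: paper coffee cup with white lid, 80 mm across, 100 mm high, loose; origin under its centre
- paint: jar of brown edge paint, 52 mm diameter, 75 mm high, loose; origin under its centre
- spool: thread spool, 56 mm diameter, 70 mm high, standing loose; origin under its centre
- notebook: black notebook, 150 x 105 x 14 mm, loose; origin under its centre
- tin: round tin, 71 mm diameter, 29 mm high, standing on the notebook; origin under its centre
- beveller: edge beveller with a wooden handle, about 140 mm long and 28 mm high, lying loose along its x axis; origin under the ferrule end of its handle
Not all that is in view belongs to the job. Of the things that look like the remote, the larger one is meant.

How it is judged:
By the outcome, as a careful person would: the job done as asked, in the order asked, and still so for the second after the job is handed in, with the robot touching nothing.
It also fails if it takes over 46 s, if anything falls off the work surface, if the arm or the gripper's body presses on something with over 40 N, if the wrist force passes 120 N, or if a joint passes its speed limit or range.

ROBOT

A 6-joint arm with a two-finger parallel gripper is mounted at the origin on the work surface. World frame = base frame: x ahead of the robot, y to its left, z up, the work surface at z = 0. Lengths are in m, angles in degrees, forces in N, time in s.
With the tool pointing down it reaches from about 0.375 to 0.9 m from the base axis. Payload 3.1 kg.
Tool frame: the origin (TCP) lies midway between the tips of the shut fingers; the grasp point (between the pads) lies 19 mm behind it; z points along the fingers, y is the line along which they close (so a half turn about z gives the same grasp; the last joint's range is limited). The gripper opens to 87 mm and grips with 3 to 60 N. Pads are 19 mm wide; open, the fingers measure 117 mm over their backs; the gripper's body (75 mm by 190 mm) begins 51 mm behind the grasp point.
Start: joints at [-75.258, 30.224, 82.088, -0, 67.689, -10.227], TCP at [0.264, -0.567, 0.223] pointing down, gripper open.
Joint ranges: [-176.69, 176.69], [-43.24, 126.21], [12.49, 139.97], [-82, 262], [0, 151.66], [-163.58, 163.58]. Speed limits (degrees/s): [159.86, 159.86, 180, 180, 180, 180].

INTERFACE

Orientations are given as a 3x3 rotation matrix whose columns are the frame's x, y, z axes.
In Python, from rig import read_state, capture, camera_info, hand_in gives the robot as it stands.
- The arm moves only by the tool drive_tool, never from a script. Its argument "motion" is a list of rows, each a list of 2 entries, a list of its own where there are three numbers: the shift along the tool's x, y, z in mm, then the turn, a rotation vector about the tool's x, y, z in rad. A call has 1 to 5 rows; each row shifts and turns the commanded pose from where the row before left it, along the tool's axes as they then stand; what a row does not reach is not made up. A row lasts 1/10 s, in which the tool goes at most 50 mm and 8.59 degrees, less where a joint would pass 70% of its speed; a pose out of reach is approached as far as the arm can. A call is refused whole if a number of a shift passes 50 or a number of a turn 0.15, either way. A call with a gripper value outside its range is refused whole. "gripper" is the opening, from 0 (shut) to 1 (fully open), set as the call begins (left out, the last holds). The fingers move at their own pace and stop on an object; the grip force is fixed at half the most. Time passes only in rows, so rows that do not move let the fingers close. It gives the time, the measured TCP pose, the force, the opening and the grip force at its end, in the units of the state.
- read_state(): the state, without advancing time (a new reading comes with each control period).
- capture(name): name is "side" or "top" or "wrist"; returns the picture (480x640x3 uint8, red, green, blue); there is no depth.
- camera_info(name): a dict with "fovy" (degrees; the focal length in pixels is half the picture's height over the tangent of half this angle, whatever the lens; pixels are square), "cx", "cy" (the principal point, pixels), "k1" (the pictures are not rectified: a ray, as slopes to the right and down, at radius r is drawn at 1 + k1 r^2 times it, then the intrinsics apply), "xyz" and "orientation" of the camera in the world; the wrist camera has in their place "T_tool_cam" (4x4, takes a point from camera to tool coordinates, whose origin is the TCP and whose axes are the flange's). Camera axes: x right, y down, z forward; pixel columns grow to the right and rows downward; lengths in m; the calibration is good to about 2 mm. A picture is of the moment at which its call begins: read the wrist's pose just before it. camera_info takes no time and is no camera call.
- hand_in(): hands the job in; it is judged then, once.
The state is a dict: "time_s": time; "joint_positions": joint angles; "qvel": joint speeds; "tau": joint torques, N m; "position": TCP position; "tcp_rot": TCP orientation; "force": force on the tool from outside, world axes, zero at the start; "moment": the same for the moment, N m; "opening": opening from 0.0 (shut) to 1.0 (fully open); "grasp_force": force on a finger pad.
Only numpy, scipy, OpenCV 4.12 (cv2) and the standard library are available. Lean on these libraries where they do the work, as an engineer would, in place of code of your own. Each camera call takes 0.05 s, during which the arm holds its last target. There are 200 camera calls.

## Working session

There is one attempt and no reset: what is moved stays moved. The work goes in short steps, Python scripts to look and compute and a tool call to move; the robot and the scene stay as the last step left them, time stands still between calls to the robot, and variables do not carry over. Pictures are saved under pics/ and viewed, at most 10 in all, crops included, and the job is handed in when it is done.

Besides the shell and the picture viewer there is one more tool, called as name(argument=value, ...), one argument or row to a line, values as JSON. drive_tool: Moves the arm, as the interface text tells. Its arguments: {"type":"object","properties":{"motion":{"type":"array","items":{"type":"array"}},"gripper":{"type":"number"}},"required":["motion"]}

```bash
mkdir -p pics
cat > h.py <<'E'
import numpy as np, cv2
from rig import read_state, capture, camera_info, hand_in
def save(n,im): cv2.imwrite('pics/'+n+'.png',im[:,:,::-1])
def cam(name,st=None):
    i=camera_info(name); f=240/np.tan(np.radians(i['fovy'])/2)
    if name=='wrist':
        T=np.array(i['T_tool_cam']); R=np.array(st['tcp_rot']); p=np.array(st['position'])
        return i,f,R@T[:3,:3],p+R@T[:3,3]
    return i,f,np.array(i['orientation']),np.array(i['xyz'])
def ray(c,u,v):
    i,f,R,p=c
    d=np.array([(u-i['cx'])/f,(v-i['cy'])/f]); s=d.copy()
    for _ in range(20): s=d/(1+i['k1']*(s@s))
    return p,R@np.array([s[0],s[1],1])
def onz(c,u,v,z):
    p,d=ray(c,u,v); return p+d*(z-p[2])/d[2]
def pix(c,P):
    i,f,R,p=c; q=R.T@(np.array(P)-p); s=q[:2]/q[2]; s=s*(1+i['k1']*(s@s))
    return s*f+[i['cx'],i['cy']]
E
python3 - <<'E'
from h import *
for n in('top','side'):
    save(n,capture(n)); i=camera_info(n); print(i)
s=read_state();print(s['position'],s['tcp_rot'],s['opening'],s['time_s'])
E
```

```text
{'fovy': 48.085645236774916, 'cx': 322.1027028589031, 'cy': 242.25420267365553, 'k1': -0.045005461869046054, 'xyz': array([0.47135912, 0.00363556, 1.27278055]), 'orientation': array([[-0.00914388, -0.99716553,  0.07468135],
       [-0.99988736,  0.01000665,  0.0111866 ],
       [-0.0119022 , -0.07457064, -0.9971447 ]])}
{'fovy': 45.6381650806557, 'cx': 319.9412708487023, 'cy': 237.9385230384278, 'k1': -0.09601225465221153, 'xyz': array([ 0.47801535, -1.15012984,  1.17890293]), 'orientation': array([[ 0.99902666, -0.01109998,  0.04269096],
       [-0.03887089, -0.67903283,  0.73307808],
       [ 0.02085141, -0.73402399, -0.67880336]])}
[ 0.26371797 -0.56591395  0.22168316] [[ 9.06511827e-01  4.22180149e-01 -4.79535654e-04]
 [ 4.22180264e-01 -9.06509925e-01  1.89243272e-03]
 [ 3.64243697e-04 -1.91796313e-03 -9.99998094e-01]] 1.001225497035753 0.1
```

View pics/top.png

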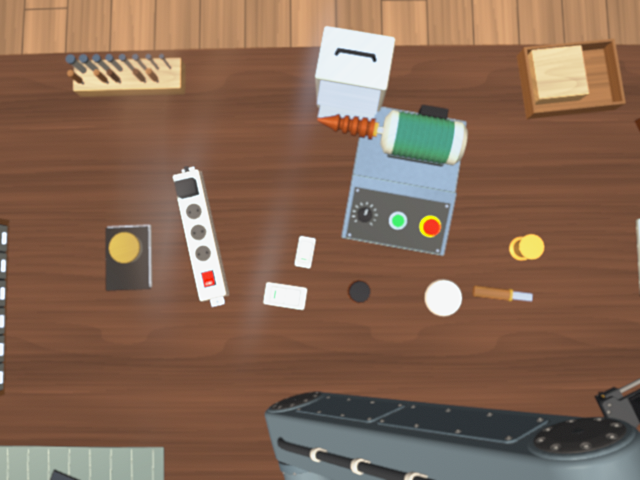

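View pics/side.png

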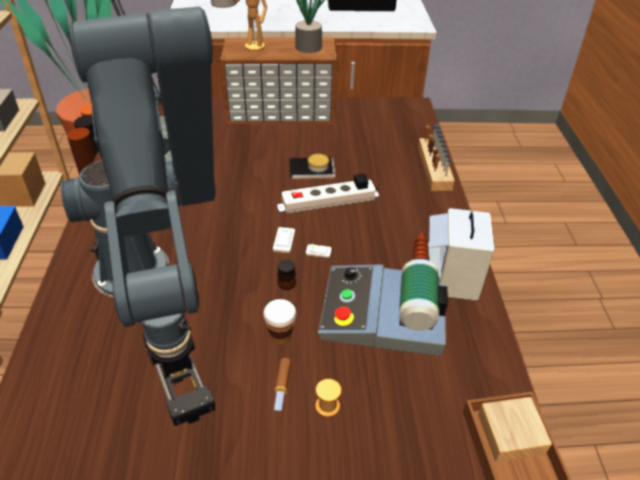

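The top view shows the strip's rocker at (208,279), the start button at (398,220) and stop at (430,226). Two things look like the remote: one at (285,296), about 43 px long, and one at (305,252), about 33 px long. The larger, at (285,296), fits. I'll confirm it in an enlarged crop and measure.

Run:
```python
from h import *
im=cv2.imread('pics/top.png'); c=cam('top')
crop=im[220:320,170:330]; cv2.imwrite('pics/crop.png',cv2.resize(crop,None,fx=5,fy=5,interpolation=cv2.INTER_CUBIC))
hsv=cv2.cvtColor(im,cv2.COLOR_BGR2HSV)
w=((hsv[:,:,1]<50)&(hsv[:,:,2]>170)).astype(np.uint8)
def blobs(m,z,box,lab):
    k=np.zeros_like(m); x0,y0,x1,y1=box; k[y0:y1,x0:x1]=m[y0:y1,x0:x1]
    cs=[q for q in cv2.findContours(k,0,2)[0] if cv2.contourArea(q)>25]
    for q in cs:
        P=np.array([onz(c,*p[0],z)[:2]*1000 for p in q]).astype(np.float32)
        print(lab,cv2.minAreaRect(q)[0],cv2.minAreaRect(P))
blobs(w,.016,(255,230,330,320),'white')
blobs(w,.042,(165,160,240,310),'strip')
r=(((hsv[:,:,0]<8)|(hsv[:,:,0]>172))&(hsv[:,:,1]>150)&(hsv[:,:,2]>130)).astype(np.uint8)
blobs(r,.049,(195,262,222,292),'rocker')
g=((hsv[:,:,0]>45)&(hsv[:,:,0]<85)&(hsv[:,:,1]>90)&(hsv[:,:,2]>100)).astype(np.uint8)
blobs(g,.058,(385,205,412,235),'start')
blobs(r,.068,(415,210,445,242),'stop')
gg=(hsv[:,:,0]>40)&(hsv[:,:,0]<90)&(hsv[:,:,1]>40)
ys,xs=np.where(gg[280:312,260:310]); print('greenbar',xs.mean()+260 if len(xs) else 0,ys.mean()+280 if len(ys) else 0,len(xs))
```

```text
white (284.7138366699219, 295.6098327636719) ((441.8056335449219, 106.00868225097656), (98.1073226928711, 53.39849853515625), 80.79724884033203)
white (304.6360168457031, 251.7519989013672) ((543.672607421875, 58.78547668457031), (39.99614715576172, 72.94168853759766), 79.17721557617188)
strip (199.3293914794922, 236.98236083984375) ((580.0919799804688, 301.0132141113281), (329.8448181152344, 64.95170593261719), 12.95032787322998)
rocker (208.00587463378906, 278.2764587402344) ((483.1224670410156, 278.3309631347656), (30.476665496826172, 23.581377029418945), 12.945544242858887)
start (397.5, 220.5) ((610.1575317382812, -154.33602905273438), (24.980422973632812, 25.203153610229492), 88.89362335205078)
stop (431.0, 227.0) ((593.6649169921875, -228.13519287109375), (31.54167938232422, 31.583927154541016), 88.52745056152344)
greenbar 274.44444444444446 293.8888888888889 9
```

View pics/crop.png

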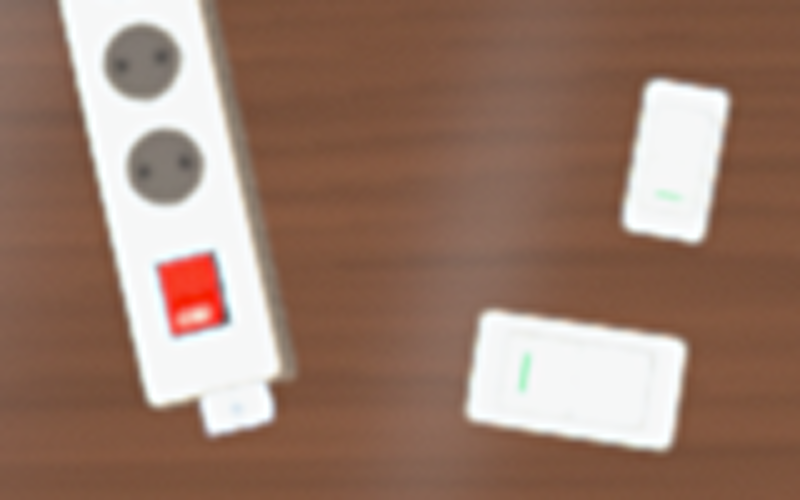

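The crop confirms it: the larger box (98 x 53 mm at (285,296)) is the remote, with its green bar on the left, and the smaller (73 x 40 mm) is the decoy. The rocker's white bar is at the near end of the strip. I'll shut the fingers and travel at height towards the rocker.

drive_tool(
  motion=[
    [[30,-37,0],[0,0,0]],
    [[30,-37,0],[0,0,0]],
    [[30,-37,0],[0,0,0]],
    [[30,-37,0],[0,0,0]],
    [[30,-37,0],[0,0,0]],
  ],
  gripper=0,
)

```text
time_s: 0.6
position: [0.3217, -0.3335, 0.2223]
tcp_rot: [[0.907, 0.421, -0.0], [0.421, -0.907, 0.001], [0.0, -0.001, -1.0]]
force: [0.3, -1.0, -0.5]
opening: 0.635
grasp_force: 0.0
```

drive_tool(
  motion=[
    [[30,-37,0],[0,0,0]],
    [[30,-37,0],[0,0,0]],
    [[30,-37,0],[0,0,0]],
    [[30,-37,0],[0,0,0]],
    [[30,-37,0],[0,0,0]],
  ],
)

```text
time_s: 1.1
position: [0.3796, -0.1026, 0.2225]
tcp_rot: [[0.907, 0.421, 0.0], [0.421, -0.907, 0.0], [0.0, -0.0, -1.0]]
force: [0.3, -0.1, 0.6]
opening: 0.173
grasp_force: 0.0
```

drive_tool(
  motion=[
    [[30,-37,0],[0,0,0]],
    [[30,-37,0],[0,0,0]],
    [[30,-37,0],[0,0,0]],
    [[30,-37,0],[0,0,0]],
    [[0,0,0],[0,0,0]],
  ],
)

```text
time_s: 1.6
position: [0.4263, 0.0854, 0.2226]
tcp_rot: [[0.903, 0.43, 0.001], [0.43, -0.903, 0.002], [0.002, -0.001, -1.0]]
force: [-0.6, 0.3, 0.2]
opening: 0.001
grasp_force: 0.0
```

Run:
```python
from h import *
s=read_state(); save('w1',capture('wrist')); c=cam('wrist',s)
print(c[3],c[2][:,2],c[0]['fovy'])
for n,P in dict(paddle=(.4455,.1287,.024),rocker=(.4724,.2759,.051),tcp=(*s['position'][:2],.024)).items(): print(n,pix(c,P))
t=cam('top'); print('bar top',onz(t,274.4,293.9,.0245))
```

```text
[0.49651389 0.11819521 0.38556227] [-0.25067404 -0.11690216 -0.96098721] 63.427174898725426
paddle [288.0549211  168.14683512]
rocker [134.21689715  65.02470895]
tcp [321.41593744 206.10395675]
bar top [0.4460878  0.12915206 0.0245    ]
```

View pics/w1.png

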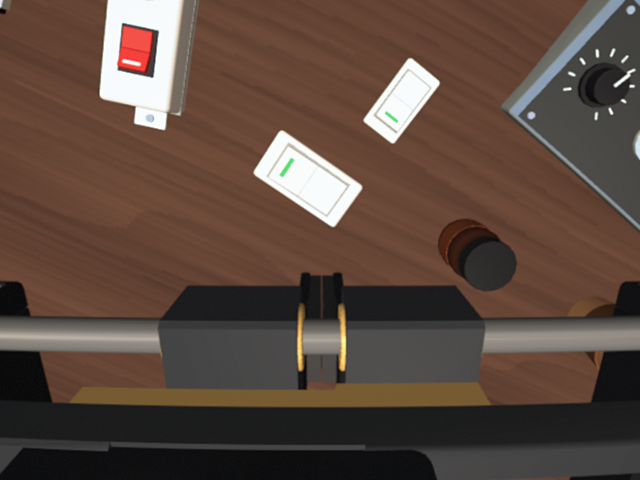

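The wrist view shows the green bar at (288,168), exactly as predicted, and the rocker's white bar at (131,62), within 3 mm of the prediction. Next I go above the rocker.

drive_tool(
  motion=[
    [[31,-38,0],[0,0,0]],
    [[31,-38,10],[0,0,0]],
    [[31,-38,20],[0,0,0]],
    [[30,-39,25],[0,0,0]],
    [[0,0,45],[0,0,0]],
  ],
)

```text
time_s: 2.15
position: [0.4764, 0.2678, 0.1276]
tcp_rot: [[0.905, 0.425, 0.012], [0.425, -0.905, 0.005], [0.012, 0.001, -1.0]]
force: [-0.0, -1.0, -0.8]
opening: 0.008
grasp_force: 0.0
```

drive_tool(
  motion=[
    [[0,0,40],[0,0,0]],
    [[0,0,0],[0,0,0]],
    [[0,0,0],[0,0,0]],
  ],
)

```text
time_s: 2.45
position: [0.4712, 0.2623, 0.0858]
tcp_rot: [[0.907, 0.421, -0.002], [0.421, -0.907, -0.001], [-0.002, -0.0, -1.0]]
force: [0.9, -0.2, -0.4]
opening: 0.007
grasp_force: 0.0
```

drive_tool(
  motion=[
    [[6,-12,0],[0,0,0]],
    [[0,0,14],[0,0,0]],
    [[0,0,12],[0,0,0]],
    [[0,0,0],[0,0,0]],
    [[0,0,0],[0,0,0]],
  ],
)

```text
time_s: 2.95
position: [0.4719, 0.2773, 0.0608]
tcp_rot: [[0.907, 0.422, 0.001], [0.422, -0.907, 0.0], [0.001, 0.0, -1.0]]
force: [1.0, -0.7, 0.4]
opening: 0.002
grasp_force: 0.0
```

Run:
```python
from h import *
s=read_state(); im=capture('side'); save('s2',cv2.resize(im[140:240,240:400],None,fx=5,fy=5,interpolation=cv2.INTER_CUBIC)); print(s['position'])
```

```text
[0.47190167 0.27734097 0.06081507]
```

View pics/s2.png

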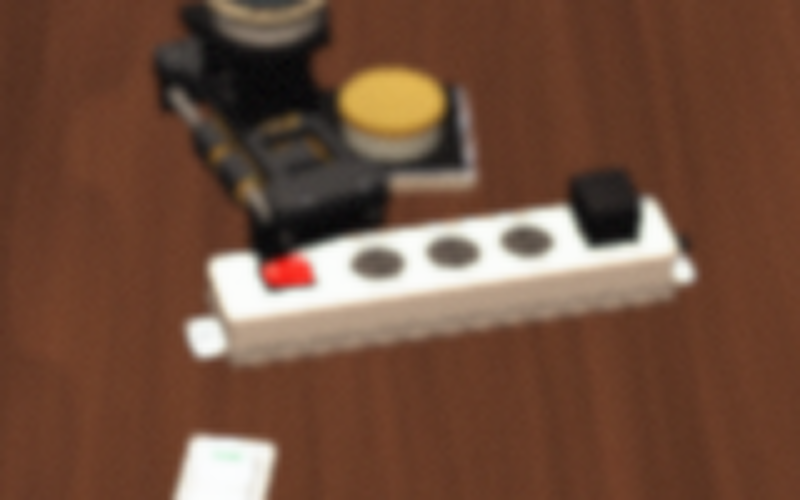

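The fingertip hovers over the near half of the rocker. Now I press, watching the force.

drive_tool(
  motion=[
    [[0,0,5],[0,0,0]],
    [[0,0,3],[0,0,0]],
    [[0,0,2],[0,0,0]],
    [[0,0,2],[0,0,0]],
    [[0,0,0],[0,0,0]],
  ],
)

```text
time_s: 3.5
position: [0.4704, 0.2769, 0.0477]
tcp_rot: [[0.906, 0.422, -0.002], [0.422, -0.906, -0.001], [-0.002, -0.0, -1.0]]
force: [-0.6, -0.7, 0.8]
opening: 0.004
grasp_force: 0.4
```

drive_tool(
  motion=[
    [[0,0,1],[0,0,0]],
    [[0,0,0.5],[0,0,0]],
    [[0,0,0],[0,0,0]],
  ],
)

```text
time_s: 3.8
position: [0.4708, 0.277, 0.0476]
tcp_rot: [[0.906, 0.422, -0.001], [0.422, -0.906, -0.0], [-0.001, -0.0, -1.0]]
force: [-5.0, -1.1, 12.6]
opening: 0.005
grasp_force: 6.1
```

It bottomed at 47.6 mm with 12.6 N, so the rocker is fully over. I lift and move above the paddle.

drive_tool(
  motion=[
    [[0,0,-30],[0,0,0]],
    [[0,0,-40],[0,0,0]],
    [[-25,37,0],[0,0,0]],
    [[-25,37,0],[0,0,0]],
    [[-25,37,0],[0,0,0]],
  ],
)

```text
time_s: 4.3
position: [0.4514, 0.1439, 0.117]
tcp_rot: [[0.906, 0.424, 0.004], [0.424, -0.906, -0.0], [0.004, 0.002, -1.0]]
force: [0.9, -0.2, -0.2]
opening: 0.003
grasp_force: 0.0
```

drive_tool(
  motion=[
    [[-10,13,0],[0,0,0]],
    [[0,0,30],[0,0,0]],
    [[0,0,30],[0,0,0]],
    [[0,0,0],[0,0,0]],
    [[0,0,0],[0,0,0]],
  ],
)

```text
time_s: 4.8
position: [0.4471, 0.1288, 0.0563]
tcp_rot: [[0.907, 0.422, -0.0], [0.422, -0.907, -0.0], [-0.0, -0.0, -1.0]]
force: [-0.4, -0.6, 1.5]
opening: 0.005
grasp_force: 0.0
```

Run:
```python
from h import *
s=read_state(); im=capture('side'); save('s3',cv2.resize(im[180:280,240:400],None,fx=5,fy=5,interpolation=cv2.INTER_CUBIC))
R=np.array(s['tcp_rot']);print(s['position'],R.T@(np.array([.4457,.1290,.034])-s['position'])*1000)
```

```text
[0.44712765 0.12879226 0.05634035] [-1.19852585 -0.78892665 22.3408487 ]
```

View pics/s3.png

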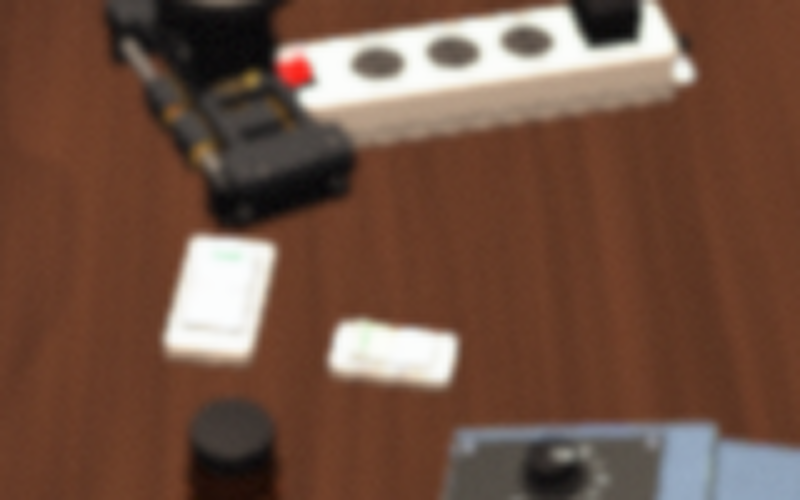

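The side view shows the tip just above the green bar. Descending and pressing.

drive_tool(
  motion=[
    [[-1,-1,12],[0,0,0]],
    [[0,0,10],[0,0,0]],
    [[0,0,4],[0,0,0]],
    [[0,0,2],[0,0,0]],
    [[0,0,0],[0,0,0]],
  ],
)

```text
time_s: 5.35
position: [0.4457, 0.1294, 0.0287]
tcp_rot: [[0.906, 0.422, 0.0], [0.422, -0.906, 0.0], [0.0, 0.0, -1.0]]
force: [-1.4, -0.1, 0.6]
opening: 0.005
grasp_force: 0.0
```

drive_tool(
  motion=[
    [[0,0,2],[0,0,0]],
    [[0,0,2],[0,0,0]],
    [[0,0,2],[0,0,0]],
    [[0,0,1.5],[0,0,0]],
    [[0,0,0],[0,0,0]],
  ],
)

```text
time_s: 5.85
position: [0.4459, 0.1294, 0.021]
tcp_rot: [[0.906, 0.422, 0.001], [0.422, -0.906, 0.0], [0.001, 0.0, -1.0]]
force: [0.8, 0.3, 0.3]
opening: 0.003
grasp_force: 0.7
```

drive_tool(
  motion=[
    [[0,0,0.8],[0,0,0]],
    [[0,0,0.5],[0,0,0]],
    [[0,0,0],[0,0,0]],
  ],
)

```text
time_s: 6.15
position: [0.4459, 0.1294, 0.0206]
tcp_rot: [[0.907, 0.422, 0.001], [0.422, -0.907, 0.0], [0.001, 0.0, -1.0]]
force: [-1.0, 1.7, 10.0]
opening: 0.002
grasp_force: 5.5
```

The paddle is fully down (20.6 mm, 10 N). I lift, move over to the start button, and lean the tool 12° into its axis.

drive_tool(
  motion=[
    [[0,0,-30],[0,0,0]],
    [[0,0,-45],[0,0,0]],
    [[0,0,-45],[0,0,0]],
    [[0,0,-30],[0,0,0]],
    [[4,46,0],[0,0,0]],
  ],
)

```text
time_s: 6.65
position: [0.4675, 0.092, 0.1733]
tcp_rot: [[0.904, 0.428, 0.004], [0.428, -0.904, 0.001], [0.004, 0.001, -1.0]]
force: [0.9, 0.0, -0.7]
opening: 0.002
grasp_force: 0.0
```

drive_tool(
  motion=[
    [[4,46,0],[0,0,0]],
    [[4,46,0],[0,0,0]],
    [[4,46,0],[0,0,0]],
    [[4,46,0],[0,0,0]],
    [[4,46,0],[0,0,0]],
  ],
)

```text
time_s: 7.15
position: [0.5834, -0.1126, 0.1691]
tcp_rot: [[0.907, 0.422, -0.002], [0.422, -0.907, 0.0], [-0.002, -0.001, -1.0]]
force: [1.0, 1.7, -0.1]
opening: 0.004
grasp_force: 0.0
```

drive_tool(
  motion=[
    [[4,46,0],[0,0,0]],
    [[0,0,0],[-0.063,0.083,0]],
    [[0,0,0],[-0.063,0.083,0]],
    [[0,0,0],[0,0,0]],
    [[0,0,0],[0,0,0]],
  ],
)

```text
time_s: 7.65
position: [0.6061, -0.1507, 0.1694]
tcp_rot: [[0.89, 0.409, 0.2], [0.425, -0.904, -0.043], [0.163, 0.123, -0.979]]
force: [0.5, -0.0, 0.3]
opening: 0.002
grasp_force: 0.0
```

Run:
```python
from h import *
s=read_state(); im=capture('wrist'); t=capture('top')
R=np.array(s['tcp_rot']);p=np.array(s['position']);c=cam('wrist',s)
a=np.array([-.203,.045,.978])
hsv=cv2.cvtColor(im,cv2.COLOR_RGB2HSV)
g=((hsv[:,:,0]>45)&(hsv[:,:,0]<85)&(hsv[:,:,1]>90)&(hsv[:,:,2]>80)).astype(np.uint8)
print(pix(c,[.6102,-.1543,.058]))
for q in cv2.findContours(g,0,2)[0]:
    if cv2.contourArea(q)>100: (u,v),r=cv2.minEnclosingCircle(q); print(u,v,r,onz(c,u,v,.058))
B=np.array([.6102,-.1543,.058]);print(p,R[:,2],R.T@(B-p)*1000)
H=np.hstack([cv2.resize(t[225:325,180:330],(450,300)),cv2.resize(im,(350,300))]); save('chk',H)
```

```text
[309.08038992 252.24226146]
308.6993713378906 250.81594848632812 19.660303115844727 [ 0.61106591 -0.15360176  0.058     ]
516.0 50.0 125.13202667236328 [ 0.81509048 -0.23624431  0.058     ]
[ 0.60609768 -0.15071161  0.1694415 ] [ 0.19958262 -0.04325375 -0.97892589] [-16.00647161  -8.83044586 110.06693457]
```

View pics/chk.png

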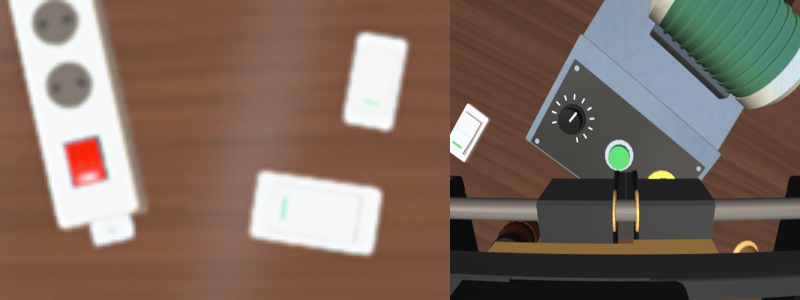

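The top view shows the remote unmoved. The wrist view has the start button at (309,251), within 1.5 px of the prediction. I align and approach to about 8 mm.

drive_tool(
  motion=[
    [[-15.5,-9,0],[0,0,0]],
    [[0,0,40],[0,0,0]],
    [[0,0,40],[0,0,0]],
    [[0,0,20],[0,0,0]],
    [[0,0,0],[0,0,0]],
  ],
)

```text
time_s: 8.25
position: [0.6093, -0.153, 0.0652]
tcp_rot: [[0.89, 0.411, 0.198], [0.426, -0.904, -0.042], [0.162, 0.121, -0.979]]
force: [-0.9, -0.4, 0.4]
opening: 0.005
grasp_force: 0.0
```

drive_tool(
  motion=[
    [[0,0,0],[0,0,0]],
    [[0,0,0],[0,0,0]],
  ],
)

```text
time_s: 8.45
position: [0.6109, -0.154, 0.0698]
tcp_rot: [[0.889, 0.409, 0.205], [0.426, -0.903, -0.045], [0.167, 0.127, -0.978]]
force: [-0.2, -0.5, 0.6]
opening: 0.004
grasp_force: 0.0
```

Run:
```python
from h import *
s=read_state(); R=np.array(s['tcp_rot']);p=np.array(s['position'])
print(p,R.T@(np.array([.6106,-.154,.058])-p)*1000)
```

```text
[ 0.61085809 -0.15395109  0.06975982] [-2.20854588 -1.55869877 11.44793303]
```

drive_tool(
  motion=[
    [[-2,-1.5,5],[0,0,0]],
    [[0,0,4],[0,0,0]],
    [[0,0,2],[0,0,0]],
    [[0,0,2],[0,0,0]],
    [[0,0,0],[0,0,0]],
  ],
)

```text
time_s: 8.95
position: [0.6099, -0.1537, 0.0552]
tcp_rot: [[0.89, 0.409, 0.203], [0.426, -0.904, -0.044], [0.165, 0.125, -0.978]]
force: [-1.0, 0.7, 3.4]
opening: 0.008
grasp_force: 1.6
```

drive_tool(
  motion=[
    [[0,0,2],[0,0,0]],
    [[0,0,2],[0,0,0]],
    [[0,0,1.5],[0,0,0]],
    [[0,0,0],[0,0,0]],
    [[0,0,0],[0,0,0]],
  ],
)

```text
time_s: 9.45
position: [0.6105, -0.1538, 0.0526]
tcp_rot: [[0.889, 0.41, 0.203], [0.426, -0.903, -0.044], [0.165, 0.126, -0.978]]
force: [-9.4, 2.1, 22.9]
opening: 0.006
grasp_force: 12.1
```

The button is home: 22.9 N, about 6 mm down. I retract along its axis, clear of everything.

drive_tool(
  motion=[
    [[0,0,-20],[0,0,0]],
    [[0,0,-40],[0,0,0]],
    [[0,0,-40],[0,0,0]],
    [[0,0,-40],[0,0,0]],
    [[0,0,0],[0,0,0]],
  ],
)

```text
time_s: 9.95
position: [0.5851, -0.149, 0.1921]
tcp_rot: [[0.888, 0.408, 0.212], [0.427, -0.903, -0.049], [0.171, 0.133, -0.976]]
force: [0.1, 0.3, 0.2]
opening: 0.006
grasp_force: 0.0
```

drive_tool(
  motion=[
    [[0,0,0],[0,0,0]],
    [[0,0,0],[0,0,0]],
  ],
)

```text
time_s: 10.15
position: [0.5818, -0.1474, 0.1852]
tcp_rot: [[0.89, 0.41, 0.2], [0.426, -0.904, -0.043], [0.163, 0.123, -0.979]]
force: [1.1, 0.3, -0.8]
opening: 0.009
grasp_force: 0.0
```

Run:
```python
from h import *
s=read_state(); print(s['position'],s['force']); im=capture('side'); save('end',np.hstack([cv2.resize(im[170:270,260:360],(400,400),interpolation=cv2.INTER_CUBIC),cv2.resize(im[240:360,260:380],(400,400))]))
```

```text
[ 0.58181916 -0.14744397  0.18522868] [ 1.11174987  0.32644196 -0.76977104]
```

View pics/end.png

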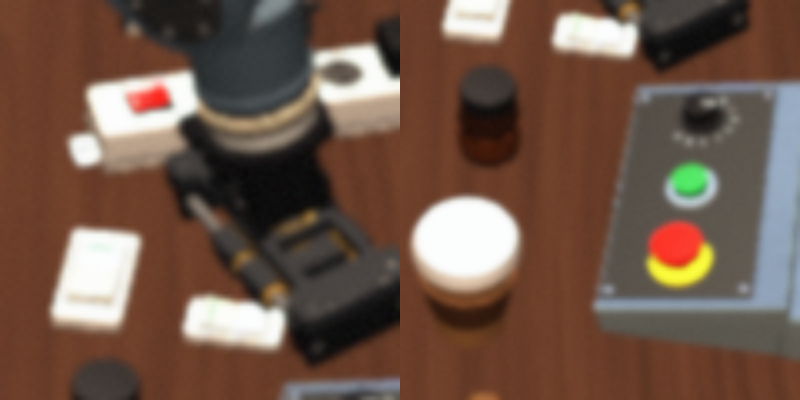

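The side view shows the rocker's far half raised, the paddle's near end raised with a shadow under it, the start button sprung up, and nothing displaced.

```bash
python3 -c "
from rig import hand_in; print(hand_in())"
```

```text
the job is handed in; nothing more can be done
None
```

The rocker, the paddle and the start button were pressed home in that order, the start button sprang back up, nothing appeared displaced in the last view, and I handed the job in at about 10 s of the 46 s allowed.

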